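# Swing out the viewing lamp and hold a sample plate over it, label end up

## Robot

A 6-joint arm with a two-finger parallel gripper is mounted at the origin on a cart in front of the work surface, level with it; the furniture and walls round the work are solid. World frame = base frame: x ahead of the robot, y to its left, z up, the work surface at z = 0. Lengths are in m, angles in degrees, forces in N, time in s.
With the tool pointing down it reaches from about 0.4 to 0.825 m from the base axis. Payload 7 kg.
Tool frame: the origin (TCP) lies between the finger pads; the fingertips stand 19 mm ahead of it and the grasp point (between the pads) is the TCP; x points along the fingers, y is the direction in which the jaws open and shut, and the axes are right-handed (so a half turn about x gives the same grasp; the last joint's range is limited). The gripper opens to 85 mm and grips with 20 to 120 N. Pads are 22 mm wide; open, the fingers measure 114 mm over their backs; the gripper's body (76 mm by 85 mm) begins 54 mm behind the grasp point. The pads swing forward as they close: fully open they stand 13 mm farther back than shut.
Start: joints at [92.137, 20.546, 0.682, 0, -70.136, -16.507], TCP at [0.168, 0.654, 0.25] pointing down, gripper open.
Joint ranges: [-176.03, 176.03], [-82.01, 121.73], [-58.28, 71.71], [-173.87, 95.51], [-174.79, -0.11], [-173.66, 173.66]. Speed limits (degrees/s): [136.94, 136.94, 172.46, 180, 180, 180].

## Interface

Orientations are given as [roll, pitch, yaw] about the fixed x, y, z axes, in that order (R = Rz(yaw) Ry(pitch) Rx(roll)).
In Python, from station import get_state, camera, sign_off, outline_of gives the robot as it stands. The module is installed in compiled form; this text tells all that it offers.
- The arm moves only by the tool carry_out, never from a script. Its argument "steps" is a list of rows, each an object of numbers: "dx", "dy", "dz": the shift along the tool's x, y, z in m; "spin": the turn about the tool's x in rad; "claw": the opening, from 0 (shut) to 1 (fully open). In form: [{"dx": .., "dy": .., "dz": .., "spin": .., "claw": ..}, ...]. A call has 1 to 20 rows; each row is the pose to reach, as a shift and turn from the pose measured when the call began, along the tool's axes at that moment; what a row does not reach only later rows make up. A row lasts 1/8 s, in which the tool goes at most 62.5 mm and 10.7 degrees, less where a joint would pass 70% of its speed; a pose out of reach is approached as far as the arm can. A call with a gripper value outside its range is refused whole. The fingers move at their own pace and stop on an object; "force" is the grip in N (left out, the last holds). Time passes only in rows, so rows that repeat a pose let the fingers close. It gives the time, the measured TCP pose, the force and the opening at its end, in the units of the state.
- get_state(): the state, without advancing time (a new reading comes with each control period).
- camera(name): name is "side" or "top"; returns a dict with "frame" (420x560x3 uint8, blue, green, red), "fx", "fy", "cx", "cy" (pixels), "extrinsics" (4x4, takes a point from world to camera coordinates). Camera axes: x right, y down, z forward; pixel columns grow to the right and rows downward; lengths in m; the calibration is good to about 2 mm. A picture is of the moment at which its call begins. There is no depth.
- sign_off(): hands the job in, once; it reports no verdict.
Trained networks look in the newest picture that a camera, given by its name, has taken for a name from the list of things; names that differ only in an ending like _2 or _b are one class to them, and where a whole thing is asked for, a point or a joint stands for the part that bears it (a point fixed in the world has none). Each returns a list of dicts, best first, with "score" (0 to 1); they miss things now and then, are a little off and sometimes report something else, mostly with a low value. They report only what shows in the picture. A call takes as long as a camera call. They do not tell look-alikes from the thing itself.
- outline_of(target, camera): "mask" (420x560 bool, what is visible of it) and "bbox" ([centre column, centre row, width, height] in pixels, round what is visible of it).
The state is a dict: "clock": time; "qpos": joint angles; "joint_vel": joint speeds; "joint_torque": joint torques, N m; "tool_pos": TCP position; "tool_rot": TCP orientation; "contact_force": force on the tool from outside, world axes, zero at the start; "torque": the same for the moment, N m; "opening": opening from 0.0 (shut) to 1.0 (fully open).
Only numpy, scipy, OpenCV 4.12 (cv2) and the standard library are available. Lean on these libraries where they do the work, as an engineer would, in place of code of your own. Each camera call takes 0.05 s, during which the arm holds its last target. There are 200 camera calls.

## Task

Swing the folding lamp's arm all the way out until it clicks past its detent and rests against its end stop, and only then pick up the sample plate that has a small notch in one corner, gripping it by the half away from the notch so the label end stays clear. The notch marks the label end: hold the plate with that end uppermost, sloping about 35 degrees from level with its top face still upward, so that the label end is over the middle of the lamp's round light pad and about 13 cm above it, and finish while holding it still there, touching nothing else with the plate. Leave the plate without a notch, the ink bottle and the eraser where they are.

Things in the scene. Friction and masses are not known exactly. Their poses are not given: they have to be found in the camera images.
- sample_plate: The notched sample plate: a stiff white plastic plate 120 mm long, 44 mm wide, 8 mm thick, 40 to 85 g, lying flat at any yaw, top face up. One corner has a square notch 11 x 11 mm cut through it; the end with the notch is the label end. Both ends otherwise look alike (a thin grey line 27 mm from each end). Origin: middle of the underside; x runs along the plate to the notched label end, y across it (the notch is the corner at +x, +y), z out of the top face.
- label (a point): Middle of the label end of the sample plate: on its top face, on the centre line, 40 mm from the plate's middle towards the notched end. Axes as the plate's.
- blank_plate: A blank plate of the same size and look as the sample plate but with no notch, lying flat. Origin: middle of the underside; x along its length. Must stay where it is.
- swing_arm (a joint): Angle (rad) of the lamp's swing arm about the upright post: 0 folded (arm points along the stand's -y), 1.571 fully out at its stop (arm points along the stand's -x). It grows clockwise seen from above. Light hinge friction (0.05 N m); from about 1.3 to 1.45 rad it must be pushed over a sprung detent ball (about 0.2 N m in all, 2.5 N at the peg), after which the ball presses it on to the stop. Seated: more than 1.52.
- lamp_hinge (a point): Point on the arm's hinge axis, 67 mm above the table, at the top of the post of the lamp stand. Axes are those of the stand, which is fixed to the table (foot 104 mm across, 18 mm high). Clearance beneath the arm about 50 mm.
- peg_top (a point): Middle of the top of the upright round black handle peg on the swing arm, 82 mm from the hinge axis. Peg 14 mm in diameter, standing about 34 mm free above a collar on the arm; its top is 102 mm above the table.
- pad (a point): Centre of the upper face of the round light pad at the end of the swing arm, 150 mm from the hinge axis and 67 mm above the table; the pad is 92 mm across with a white face in a black rim. z up.
- ink_bottle: Purple ink bottle with a black cap, 43 mm across, 60 mm high, standing on the table. Origin: middle of its underside. Must stay where it is.
- eraser: Blue and white eraser 23 x 60 x 13 mm lying on the table. Origin: middle of its underside. Must stay where it is.
Things that resemble listed ones, but are neither listed nor needed, are in the scene too. Leave any orange or pink look-alike of the sample_plate alone.

How it is judged (in metres and radians):
On the way, in this order (a step that is already met when the one before it is completed fails the run):
1. the lamp arm is swung out and seated against its stop (value of joint swing_arm above 1.52 rad), for 0.2 s.
2. the notched plate is lifted off the table (height (world z) of label above 0.06 m and contact force between the fingers and sample_plate above 0.5 N), for 0.2 s.
At the end, for the whole second after the job is handed in: Plate held still by its half away from the notch; label end within 35 mm sideways of the pad centre and 80 to 190 mm above it; plate sloping 20 to 50 degrees, notched end uppermost, top face upward, not touching the lamp; lamp arm seated (over 1.52 rad) (value of joint swing_arm above 1.52 rad and horizontal distance between label and pad below 0.035 m and z of label in the frame of pad between 0.08 and 0.19 m and angle between sample_plate's own x axis and vertical between 0.7 and 1.22 rad and angle between sample_plate's own z axis and vertical below 0.95 rad and x of the grasp point in the frame of sample_plate below -0.008 m and contact force between the fingers and sample_plate above 0.5 N and contact force between sample_plate and lamp_stand below 0.1 N and linear speed of sample_plate below 0.03 m/s); the arm keeps its last pose, push and grip.
It fails at once if the blank plate is disturbed (moved more than 20 mm) (distance of blank_plate from where it was at the start of the episode above 0.02 m).
It fails at once if the ink bottle is disturbed (moved more than 20 mm) (distance of ink_bottle from where it was at the start of the episode above 0.02 m).
It fails at once if the eraser is disturbed (moved more than 20 mm) (distance of eraser from where it was at the start of the episode above 0.02 m).
It also fails if it takes over 54 s, if anything falls off the work surface, if the arm or the gripper's body presses on something with over 40 N, if the wrist force passes 120 N, or if a joint passes its speed limit or range.

## Working session

There is one attempt and no reset: what is moved stays moved. The work goes in short steps, Python scripts to look and compute and a tool call to move; the robot and the scene stay as the last step left them, time stands still between calls to the robot, and variables do not carry over. Pictures are saved under pics/ and viewed, about 8 in all and at most 12, crops included, and the job is handed in when it is done.

Besides the shell and the picture viewer there is one more tool, called after "Call:" in YAML: its name, and indented under it one key for each argument. carry_out: Moves the arm, as the interface text tells. Its arguments: {"type":"object","properties":{"steps":{"type":"array"},"force":{"type":"number"}},"required":["steps"]}

```bash
mkdir -p pics
cat > h.py <<'E'
import numpy as np, cv2
from station import *
from scipy.spatial.transform import Rotation as R
def ray(c,u,v):
    E=np.array(c["extrinsics"]);Rm=E[:3,:3];o=-Rm.T@E[:3,3]
    d=Rm.T@np.array([(u-c["cx"])/c["fx"],(v-c["cy"])/c["fy"],1]);return o,d
def at(c,u,v,z):
    o,d=ray(c,u,v);return o+d*(z-o[2])/d[2]
def proj(c,p):
    E=np.array(c["extrinsics"]);q=E[:3,:3]@np.array(p)+E[:3,3]
    return c["fx"]*q[0]/q[2]+c["cx"],c["fy"]*q[1]/q[2]+c["cy"]
E
python3 - <<'E'
from h import *
s=get_state();print({k:np.round(v,3) for k,v in s.items()})
for n in("side","top"):
    c=camera(n);cv2.imwrite(f"pics/{n}0.png",c["frame"])
    print(n,c["fx"],c["cx"],c["cy"],np.round(c["extrinsics"],3).tolist())
    for t in("sample_plate","blank_plate","peg_top","pad","ink_bottle","eraser"):
        for r in outline_of(t,n)[:4]:
            m=r["mask"].astype(np.uint8);ct=max(cv2.findContours(m,0,2)[0],key=len);b=cv2.minAreaRect(ct)
            print(t,round(r["score"],2),np.round(r["bbox"]),np.round(b[0]),np.round(b[1]),round(b[2]),np.round(at(c,*b[0],0.008),3))
E
```

```text
{'clock': np.float64(0.0), 'qpos': array([ 9.2138e+01,  2.0591e+01,  6.3300e-01, -1.7000e-02, -7.0135e+01,
       -1.6507e+01]), 'joint_vel': array([-0.006, -0.118, -0.065, -0.11 ,  0.105,  0.012]), 'joint_torque': array([ 1.0000e-03, -5.8332e+01,  2.9342e+01,  6.9370e+00, -6.0000e-03,
        0.0000e+00]), 'tool_pos': array([0.167, 0.653, 0.249]), 'tool_rot': array([ 96.613,  89.906, -97.762]), 'contact_force': array([-0.614, -0.363, -1.163]), 'torque': array([0.038, 0.033, 0.02 ]), 'opening': np.float64(0.998)}
side 422.6019508516565 277.8883041050277 219.87679080319054 [[-0.891, -0.454, 0.014, 0.625], [-0.226, 0.417, -0.88, 0.092], [0.393, -0.788, -0.474, 0.909], [0.0, 0.0, 0.0, 1.0]]
sample_plate 0.79 [296. 198.  38.  10.] [296. 197.] [ 8. 40.] 90 [ 0.647 -0.003  0.008]
sample_plate 0.77 [225. 218.  24.  24.] [225. 217.] [20. 28.] 9 [0.751 0.19  0.008]
sample_plate 0.71 [312. 316.  66.  22.] [312. 315.] [20. 69.] 87 [0.42  0.423 0.008]
sample_plate 0.63 [162. 300.  55.  52.] [165. 300.] [21. 63.] 45 [0.672 0.511 0.008]
blank_plate 0.74 [350. 225.  44.  26.] [347. 225.] [43. 15.] 
[... 640 characters left out ...]
206. 298.] [53. 20.] 59 [0.421 0.416 0.008]
sample_plate 0.91 [307. 159.  49.  36.] [307. 156.] [17. 49.] 63 [0.754 0.176 0.008]
sample_plate 0.74 [381. 201.  52.  34.] [383. 200.] [51. 19.] 27 [0.642 0.002 0.008]
sample_plate 0.58 [171. 192.  51.  24.] [171. 191.] [18. 51.] 84 [0.673 0.505 0.008]
blank_plate 0.68 [356. 271.  44.  54.] [356. 273.] [20. 52.] 37 [0.471 0.071 0.008]
peg_top 0.64 [288. 223.  92.  47.] [288. 213.] [96. 41.] 23 [0.615 0.225 0.008]
pad 0.82 [288. 223.  96.  48.] [288. 213.] [96. 40.] 22 [0.615 0.225 0.008]
ink_bottle 0.75 [362. 147.  19.  21.] [361. 147.] [18. 22.] 27 [0.772 0.047 0.008]
eraser 0.76 [286. 301.  29.  14.] [285. 300.] [26. 10.] 17 [0.413 0.236 0.008]
```

View pics/top0.png

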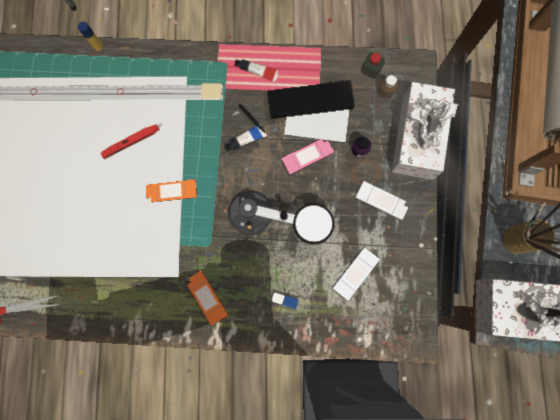

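View pics/side0.png

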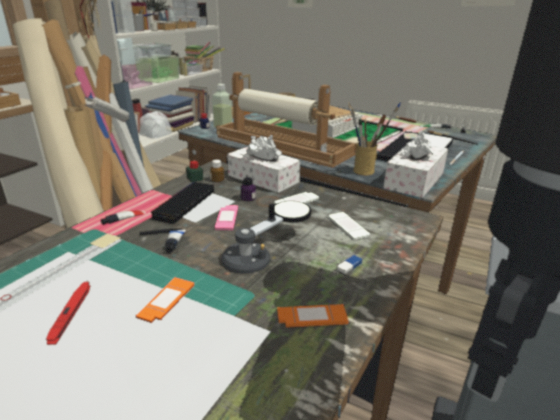

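The top view shows the folding lamp (post ~(248,210), peg ~(284,216), pad ~(314,223)), with white plates at (382,200) and (356,273). The orange and pink ones are decoys. I'll zoom in to find the notch.

Run:
```python
from h import *
f=cv2.imread("pics/top0.png")
a=cv2.resize(f[175:310,220:420],(800,540),interpolation=cv2.INTER_CUBIC)
cv2.imwrite("pics/top0c.png",a)
```

```text
(no output)
```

View pics/top0c.png

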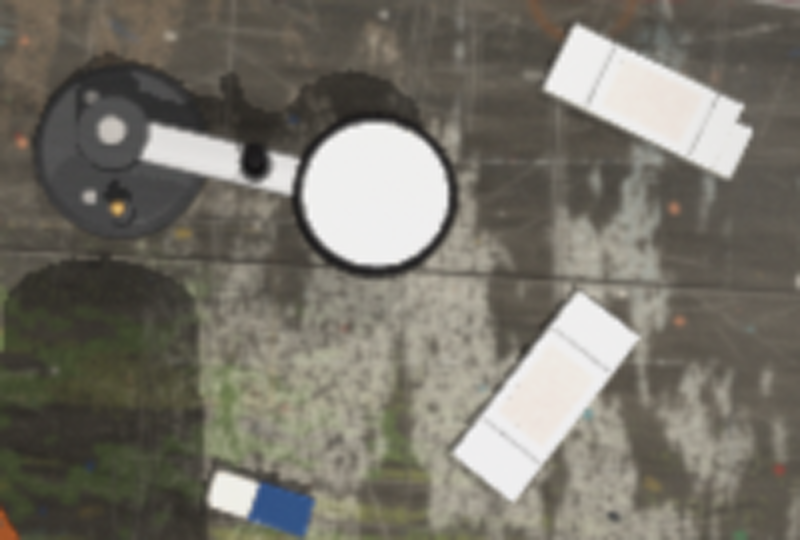

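The sample plate is the upper-right one; its notch is at the right end, crop (745,112). The plate at crop (545,395) is the blank. Next I'll work out geometry.

Run:
```python
from h import *
c=camera("top"); s=get_state()
k=lambda x,y,z:at(c,220+x/4-.4,175+y/4-.4,z)
H=k(112,130,.07);P=k(375,195,.067);G=k(256,160,.102)
print("hinge",H,"pad",P,np.linalg.norm((P-H)[:2]),"peg",G,np.linalg.norm((G-H)[:2]))
for a in(P-H,G-H):print("ang",np.degrees(np.arctan2(a[1],a[0])))
f=c["frame"].astype(int)
for nm,cr in(("sample",[(575,22),(543,90),(730,180),(757,108)]),("blank",[(578,290),(640,338),(515,502),(453,455)])):
    q=np.array([k(x,y,.008) for x,y in cr]);print(nm,q.round(3).tolist(),np.linalg.norm(q-np.roll(q,1,0),axis=1).round(3))
for t,z in(("sample_plate",.008),("pad",.067)):
  for r in outline_of(t,"top"):
    if abs(r["bbox"][0]-381)<8:
        m=r["mask"].astype(np.uint8);b=cv2.minAreaRect(max(cv2.findContours(m,0,2)[0],key=len))
        q=np.array([k((x+.4-220)*4,(y+.4-175)*4,z) for x,y in cv2.boxPoints(b)]);print(t,q.round(3).tolist(),q.mean(0))
# pad in side view
cs=camera("side")
for n,p in(("hinge",H),("pad",P),("peg",G)):print(n,np.round(proj(cs,p)))
Rm=R.from_euler("xyz",s["tool_rot"],degrees=True).as_matrix();print(Rm.round(3),s["tool_pos"])
```

```text
hinge [0.6183744  0.31488306 0.07      ] pad [0.57994036 0.16999805 0.067     ] 0.14989610147079485 peg [0.59451339 0.23499163 0.102     ] 0.08337858419601127
ang -104.8568247362767
ang -106.62919823533396
sample [[0.691, 0.045, 0.008], [0.65, 0.066, 0.008], [0.594, -0.04, 0.008], [0.637, -0.059, 0.008]] [0.117 0.046 0.12  0.046]
blank [[0.531, 0.051, 0.008], [0.503, 0.017, 0.008], [0.412, 0.092, 0.008], [0.438, 0.126, 0.008]] [0.12  0.044 0.119 0.043]
sample_plate [[0.648, 0.069, 0.008], [0.691, 0.046, 0.008], [0.634, -0.062, 0.008], [0.591, -0.039, 0.008]] [0.64094624 0.00337048 0.008     ]
hinge [245. 230.]
pad [292. 208.]
peg [273. 204.]
[[ 0.    -0.248 -0.969]
 [ 0.    -0.969  0.248]
 [-1.    -0.     0.   ]] [0.16754642 0.65385598 0.25032235]
```

Call:
carry_out:
  steps:
    - {"dx": 0.02,"dy": 0.15,"dz": -0.26,"spin": -0.8,"claw": 0.45}
    - {"dx": 0.02,"dy": 0.15,"dz": -0.26,"spin": -0.8,"claw": 0.45}
    - {"dx": 0.02,"dy": 0.15,"dz": -0.26,"spin": -0.8,"claw": 0.45}
    - {"dx": 0.02,"dy": 0.15,"dz": -0.26,"spin": -0.8,"claw": 0.45}
    - {"dx": 0.02,"dy": 0.15,"dz": -0.26,"spin": -0.8,"claw": 0.45}
    - {"dx": 0.05,"dy": 0.3,"dz": -0.517,"spin": -1.56,"claw": 0.45}
    - {"dx": 0.05,"dy": 0.3,"dz": -0.517,"spin": -1.56,"claw": 0.45}
    - {"dx": 0.05,"dy": 0.3,"dz": -0.517,"spin": -1.56,"claw": 0.45}
    - {"dx": 0.05,"dy": 0.3,"dz": -0.517,"spin": -1.56,"claw": 0.45}
    - {"dx": 0.05,"dy": 0.3,"dz": -0.517,"spin": -1.56,"claw": 0.45}
    - {"dx": 0.05,"dy": 0.3,"dz": -0.517,"spin": -1.56,"claw": 0.45}
    - {"dx": 0.05,"dy": 0.3,"dz": -0.517,"spin": -1.56,"claw": 0.45}
    - {"dx": 0.05,"dy": 0.3,"dz": -0.517,"spin": -1.56,"claw": 0.45}
    - {"dx": 0.05,"dy": 0.3,"dz": -0.517,"spin": -1.56,"claw": 0.45}

```text
clock: 2.65
tool_pos: [0.5933, 0.2361, 0.2008]
tool_rot: [151.4, 90.0, 46.5]
contact_force: [-0.2, -0.3, 0.3]
opening: 0.447
```

```bash
cat >> h.py <<'E'
def rot(s): return R.from_euler("xyz",s["tool_rot"],degrees=True).as_matrix()
def to(p,yang=None):
    "shift/spin for TCP to p with tool-y at world angle yang (deg)"
    s=get_state();M=rot(s);d=M.T@(np.array(p)-s["tool_pos"])
    cur=np.degrees(np.arctan2(M[1,1],M[0,1]));t=0 if yang is None else (yang-cur+180)%360-180
    print("t",round(float(s["clock"]),2),"tcp",s["tool_pos"].round(4),"y-ang",round(cur,1),"q6",round(s["qpos"][5],1),"F",s["contact_force"].round(1),"op",round(float(s["opening"]),3),"-> d",d.round(4),"spin",round(-np.radians(t),3))
    return d
E
python3 - <<'E'
from h import *
to([.594,.235,.095],-15)
c=camera("side");f=c["frame"];a=cv2.resize(f[100:300,180:400],(792,720))[:600];cv2.imwrite("pics/s1.png",a)
E
```

```text
t 2.65 tcp [0.5933 0.2361 0.2008] y-ang -14.9 q6 125.9 F [-0.2 -0.3  0.3] op 0.447 -> d [0.1058 0.0009 0.0009] spin 0.002
```

View pics/s1.png

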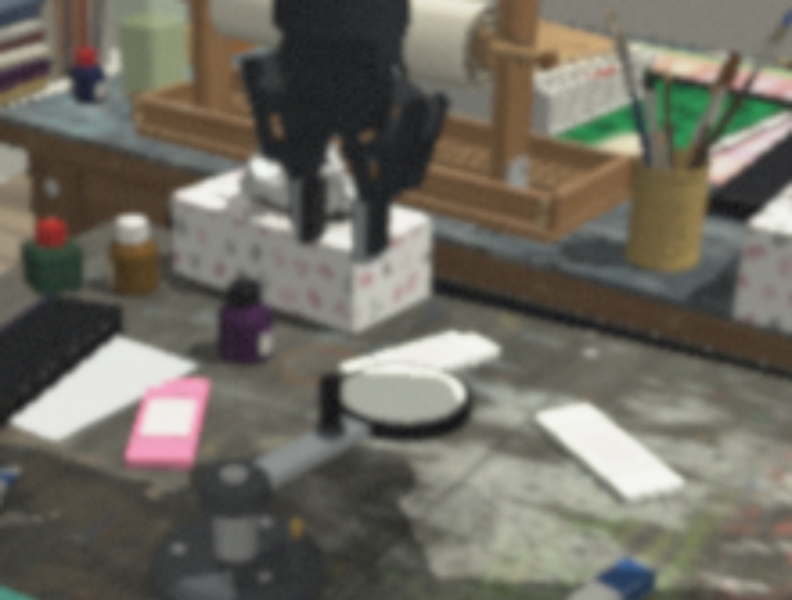

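The fingers are lined up over the peg (px 330,400 in this view), and there are clear gaps all round.

Call:
carry_out:
  steps:
    - {"dx": 0.05,"dy": 0.001,"dz": 0.001,"spin": 0,"claw": 0.45}
    - {"dx": 0.08,"dy": 0.001,"dz": 0.001,"spin": 0,"claw": 0.45}
    - {"dx": 0.108,"dy": 0.001,"dz": 0.001,"spin": 0,"claw": 0.45}
    - {"dx": 0.108,"dy": 0.001,"dz": 0.001,"spin": 0,"claw": 0.45}
    - {"dx": 0.108,"dy": 0.001,"dz": 0.001,"spin": 0,"claw": 0.25}
    - {"dx": 0.108,"dy": 0.001,"dz": 0.001,"spin": 0,"claw": 0.25}
    - {"dx": 0.108,"dy": 0.001,"dz": 0.001,"spin": 0,"claw": 0.25}

```text
clock: 3.58
tool_pos: [0.5945, 0.2352, 0.0939]
tool_rot: [143.3, 89.9, 38.4]
contact_force: [-0.6, 0.2, 0.1]
opening: 0.251
```

Call:
carry_out:
  steps:
    - {"dx": 0,"dy": -0.0072,"dz": -0.0003,"spin": 0.087,"claw": 0.25}
    - {"dx": 0,"dy": -0.0144,"dz": -0.0013,"spin": 0.175,"claw": 0.25}
    - {"dx": 0,"dy": -0.0215,"dz": -0.0028,"spin": 0.262,"claw": 0.25}
    - {"dx": 0,"dy": -0.0284,"dz": -0.005,"spin": 0.349,"claw": 0.25}
    - {"dx": 0,"dy": -0.0351,"dz": -0.0078,"spin": 0.436,"claw": 0.25}
    - {"dx": 0,"dy": -0.0415,"dz": -0.0111,"spin": 0.524,"claw": 0.25}
    - {"dx": 0,"dy": -0.0476,"dz": -0.015,"spin": 0.611,"claw": 0.25}
    - {"dx": 0,"dy": -0.0534,"dz": -0.0194,"spin": 0.698,"claw": 0.25}
    - {"dx": 0,"dy": -0.0587,"dz": -0.0243,"spin": 0.785,"claw": 0.25}
    - {"dx": 0,"dy": -0.0636,"dz": -0.0296,"spin": 0.873,"claw": 0.25}
    - {"dx": 0,"dy": -0.068,"dz": -0.0354,"spin": 0.96,"claw": 0.25}
    - {"dx": 0,"dy": -0.0719,"dz": -0.0415,"spin": 1.047,"claw": 0.25}
    - {"dx": 0,"dy": -0.0752,"dz": -0.0479,"spin": 1.134,"claw": 0.25}
    - {"dx": 0,"dy": -0.078,"dz": -0.0546,"spin": 1.222,"claw": 0.25}
    - {"dx": 0,"dy": -0.0802,"dz": -0.0615,"spin": 1.309,"claw": 0.25}
    - {"dx": 0,"dy": -0.0817,"dz": -0.0686,"spin": 1.396,"claw": 0.25}
    - {"dx": 0,"dy": -0.0827,"dz": -0.0758,"spin": 1.484,"claw": 0.25}
    - {"dx": 0,"dy": -0.083,"dz": -0.083,"spin": 1.571,"claw": 0.25}
    - {"dx": 0,"dy": -0.083,"dz": -0.083,"spin": 1.571,"claw": 0.25}
    - {"dx": 0,"dy": -0.083,"dz": -0.083,"spin": 1.571,"claw": 0.25}

```text
clock: 6.08
tool_pos: [0.5351, 0.3286, 0.0944]
tool_rot: [92.1, 89.4, -102.9]
contact_force: [5.8, -28.4, 10.8]
opening: 0.251
```

Run:
```python
from h import *
to([.54,.336,.095],-105)
c=camera("top");f=c["frame"]
for r in outline_of("pad","top")[:2]:
    print(r["score"],r["bbox"])
cv2.imwrite("pics/t2.png",cv2.resize(f[160:310,180:380],(800,600),interpolation=cv2.INTER_CUBIC))
```

```text
t 6.08 tcp [0.5351 0.3286 0.0944] y-ang -105.0 q6 25.3 F [  5.8 -28.4  10.8] op 0.251 -> d [-0.0007 -0.0084 -0.0028] spin 0.0
0.83 [240.6, 247.1, 42.9, 101.4]
```

View pics/t2.png

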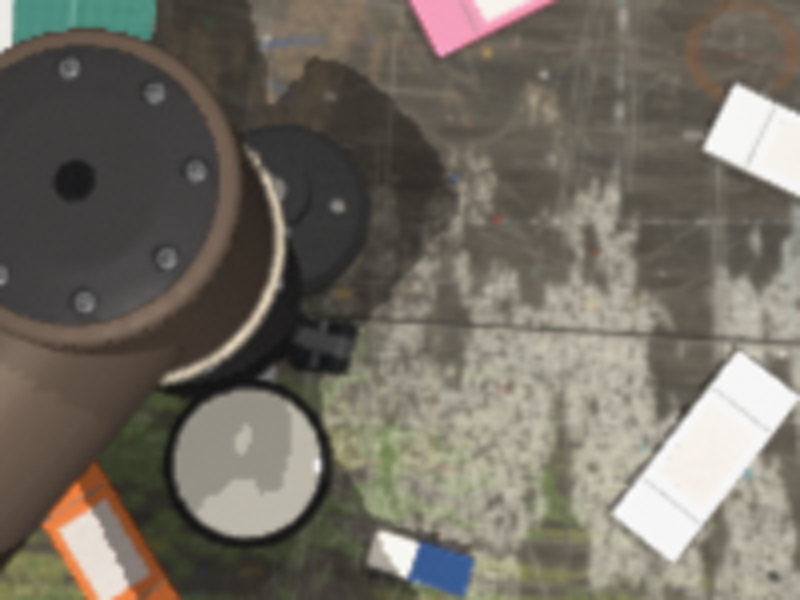

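The arm is out: pad centre is at crop (248,463) and the finger presses 28 N against the stop. I'll open, back off and rise.

Call:
carry_out:
  steps:
    - {"dx": 0,"dy": 0,"dz": 0,"spin": 0,"claw": 0.45}
    - {"dx": 0,"dy": 0,"dz": 0,"spin": 0,"claw": 0.45}
    - {"dx": 0,"dy": 0,"dz": 0,"spin": 0,"claw": 0.45}
    - {"dx": -0.05,"dy": 0,"dz": 0,"spin": 0,"claw": 0.45}
    - {"dx": -0.12,"dy": 0,"dz": 0,"spin": 0,"claw": 0.45}
    - {"dx": -0.15,"dy": 0,"dz": 0,"spin": 0,"claw": 0.45}
    - {"dx": -0.15,"dy": 0.2,"dz": -0.05,"spin": 0,"claw": 1}
    - {"dx": -0.15,"dy": 0.2,"dz": -0.05,"spin": 0,"claw": 1}
    - {"dx": -0.15,"dy": 0.2,"dz": -0.05,"spin": 0,"claw": 1}
    - {"dx": -0.15,"dy": 0.2,"dz": -0.05,"spin": 0,"claw": 1}

```text
clock: 7.42
tool_pos: [0.5315, 0.1219, 0.2471]
tool_rot: [95.4, 89.4, -99.7]
contact_force: [0.7, -0.1, 0.3]
opening: 1.001
```

Run:
```python
from h import *
c=camera("top");f=c["frame"]
H=np.array([.6184,.3149])
for r in outline_of("pad","top")[:2]: print(r["score"],r["bbox"])
# white pad face by threshold
m=(f.min(2)>170).astype(np.uint8);n,l,st,ce=cv2.connectedComponentsWithStats(m)
for i in range(1,n):
    if st[i,4]>150 and st[i,0]>200 and st[i,0]<420 and st[i,1]>130: 
        P=at(c,*ce[i],.067);d=P[:2]-H;print(st[i],ce[i].round(1),P.round(4),np.hypot(*d).round(3),np.degrees(np.arctan2(d[1],d[0])).round(2))
cv2.imwrite("pics/t3.png",cv2.resize(f[160:310,220:420],(800,600),interpolation=cv2.INTER_CUBIC))
u=np.array([-.467,-.884])
g=np.array([.6410,.0034])-.04*u;print(g)
to([*g,.15],-27.8)
```

```text
0.79 [247.3, 212.8, 21.1, 29.3]
[335 259  45  42 535] [355.  281.5] [0.4521 0.0841 0.067 ] 0.285 -125.77
[272 264  30  36 370] [286.9 281.2] [0.4546 0.2304 0.067 ] 0.184 -152.72
[0.65968 0.03876]
t 7.53 tcp [0.532  0.1229 0.247 ] y-ang -105.1 q6 40.9 F [0.9 0.8 0.9] op 1.002 -> d [ 0.0976  0.0471 -0.1451] spin -1.349
```

View pics/t3.png

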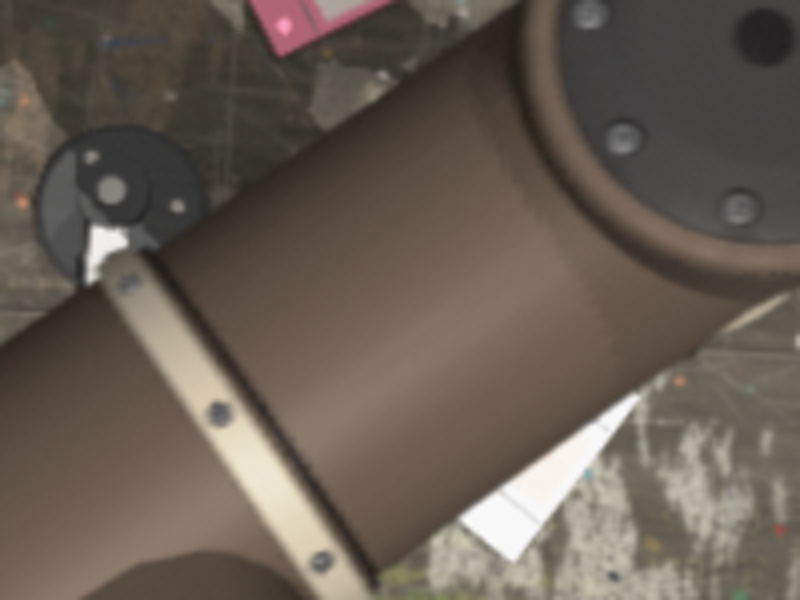

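The arm hides the pad here (6 views so far). I'll go above the plate and measure the pad numerically.

Call:
carry_out:
  steps:
    - {"dx": 0.05,"dy": 0.047,"dz": -0.145,"spin": -1.349,"claw": 1}
    - {"dx": 0.05,"dy": 0.047,"dz": -0.145,"spin": -1.349,"claw": 1}
    - {"dx": 0.05,"dy": 0.047,"dz": -0.145,"spin": -1.349,"claw": 1}
    - {"dx": 0.098,"dy": 0.047,"dz": -0.145,"spin": -1.349,"claw": 1}
    - {"dx": 0.098,"dy": 0.047,"dz": -0.145,"spin": -1.349,"claw": 1}
    - {"dx": 0.098,"dy": 0.047,"dz": -0.145,"spin": -1.349,"claw": 1}
    - {"dx": 0.098,"dy": 0.047,"dz": -0.145,"spin": -1.349,"claw": 1}
    - {"dx": 0.098,"dy": 0.047,"dz": -0.145,"spin": -1.349,"claw": 1}
    - {"dx": 0.098,"dy": 0.047,"dz": -0.145,"spin": -1.349,"claw": 1}
    - {"dx": 0.098,"dy": 0.047,"dz": -0.145,"spin": -1.349,"claw": 1}

```text
clock: 8.78
tool_pos: [0.6598, 0.0398, 0.1493]
tool_rot: [17.8, 89.4, -100.0]
contact_force: [0.1, -0.2, 0.6]
opening: 1.002
```

Run:
```python
from h import *
c=camera("top");f=c["frame"]
H=np.array([.6184,.3149])
P=at(c,241.6,275.4,.067);d=P[:2]-H;print("t2 est",P,np.hypot(*d),np.degrees(np.arctan2(d[1],d[0])))
for r in outline_of("pad","top")[:2]: print(r["score"],r["bbox"])
m=(f.min(2)>150).astype(np.uint8);n,l,st,ce=cv2.connectedComponentsWithStats(m)
for i in range(1,n):
    if st[i,4]>150 and 200<st[i,0]<420 and st[i,1]>130:
        P=at(c,*ce[i],.067);d=P[:2]-H;print(st[i],ce[i].round(1),P.round(4),np.hypot(*d).round(3),np.degrees(np.arctan2(d[1],d[0])).round(2))
to([.6597,.0388,.02],-27.8)
s=camera("side");cv2.imwrite("pics/m.png",np.hstack([cv2.resize(f[160:310,200:400],(400,300)),cv2.resize(s["frame"][150:300,200:400],(400,300))]))
```

```text
t2 est [0.46834637 0.32835975 0.067     ] 0.15065608738109093 174.87430911783204
0.59 [242.4, 248.4, 44.5, 97.4]
[379 191  29  29 500] [393.1 204.9] [ 0.6183 -0.0069  0.067 ] 0.322 -90.01
[223 258  37  36 977] [240.1 274.5] [0.4703 0.3317 0.067 ] 0.149 173.52
t 8.88 tcp [0.6597 0.0394 0.1494] y-ang -27.8 q6 131.3 F [ 0.6 -0.3 -0.1] op 1.0 -> d [ 1.294e-01 -1.000e-04 -6.000e-04] spin -0.0
```

View pics/m.png

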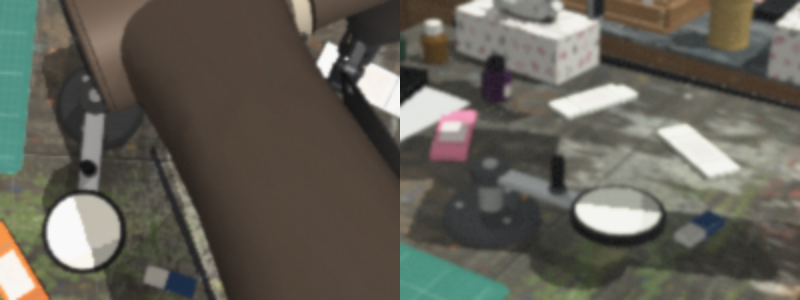

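The pad sits at about (0.469, 0.330), 174° from the hinge and a 0.15 m radius, unchanged since release. The lamp is against its stop. Next I'll descend on the plate's tail half.

Call:
carry_out:
  steps:
    - {"dx": 0.05,"dy": 0,"dz": 0,"spin": 0,"claw": 0.64}
    - {"dx": 0.09,"dy": 0,"dz": 0,"spin": 0,"claw": 0.64}
    - {"dx": 0.115,"dy": 0,"dz": 0,"spin": 0,"claw": 0.64}
    - {"dx": 0.122,"dy": 0,"dz": 0,"spin": 0,"claw": 0.64}
    - {"dx": 0.126,"dy": 0,"dz": 0,"spin": 0,"claw": 0.64}
    - {"dx": 0.126,"dy": 0,"dz": 0,"spin": 0,"claw": 0.64}

```text
clock: 9.68
tool_pos: [0.6601, 0.0382, 0.0244]
tool_rot: [26.7, 89.5, -91.1]
contact_force: [0.2, 0.9, 0.2]
opening: 0.639
```

Call:
carry_out:
  steps:
    - {"dx": 0.003,"dy": 0,"dz": 0,"spin": 0,"claw": 0.64}
    - {"dx": 0.0045,"dy": 0,"dz": 0,"spin": 0,"claw": 0.64}
    - {"dx": 0.0045,"dy": 0,"dz": 0,"spin": 0,"claw": 0.45}
    - {"dx": 0.0045,"dy": 0,"dz": 0,"spin": 0,"claw": 0.45}
    - {"dx": 0.0045,"dy": 0,"dz": 0,"spin": 0,"claw": 0.45}
    - {"dx": 0.0045,"dy": 0,"dz": 0,"spin": 0,"claw": 0.45}
  force: 25

```text
clock: 10.42
tool_pos: [0.6603, 0.0382, 0.0203]
tool_rot: [29.6, 89.5, -88.2]
contact_force: [-0.2, -0.3, 5.2]
opening: 0.504
```

Call:
carry_out:
  steps:
    - {"dx": -0.02,"dy": 0,"dz": 0,"spin": 0,"claw": 0.4}
    - {"dx": -0.05,"dy": 0,"dz": 0,"spin": 0,"claw": 0.4}
    - {"dx": -0.09,"dy": 0,"dz": 0,"spin": 0,"claw": 0.4}
    - {"dx": -0.13,"dy": 0,"dz": 0,"spin": 0,"claw": 0.4}
    - {"dx": -0.16,"dy": 0,"dz": 0,"spin": 0,"claw": 0.4}
    - {"dx": -0.16,"dy": 0,"dz": 0,"spin": 0,"claw": 0.4}
    - {"dx": -0.16,"dy": 0,"dz": 0,"spin": 0,"claw": 0.4}
  force: 40

```text
clock: 11.3
tool_pos: [0.6597, 0.0396, 0.1794]
tool_rot: [21.9, 89.5, -95.9]
contact_force: [0.4, 0.3, -0.9]
opening: 0.496
```

Run:
```python
from h import *
c=camera("side");f=c["frame"]
t=np.array(get_state()["tool_pos"]);u=np.array([-.467,-.884,0]);
for n,p in(("tail",t-.02*u-[0,0,.016]),("head",t+.1*u-[0,0,.016])):print(n,np.round(proj(c,p)))
cv2.imwrite("pics/s4.png",cv2.resize(f[90:240,200:400],(800,600),interpolation=cv2.INTER_CUBIC))
w=np.array([-.3,.954]);P=np.array([.4695,.330]);g=P-.096*w;print(g)
to([*g,.18],107.5+90)
```

```text
tail [280. 148.]
head [317. 140.]
[0.4983   0.238416]
t 11.35 tcp [0.6595 0.0396 0.1789] y-ang -27.8 q6 131.4 F [-0.2  0.4 -0.1] op 0.495 -> d [-0.0026 -0.2354 -0.1006] spin 2.351
```

View pics/s4.png

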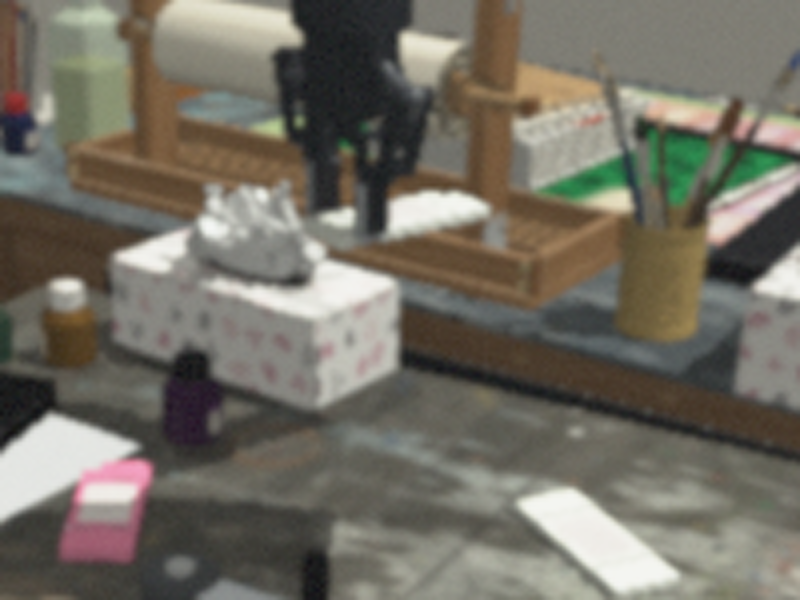

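The plate is held level, with its label end at crop (475,205) close to the prediction. I'll carry it to beside the pad.

Call:
carry_out:
  steps:
    - {"dx": 0,"dy": -0.235,"dz": -0.1,"spin": 2.351,"claw": 0.4}
    - {"dx": 0,"dy": -0.235,"dz": -0.1,"spin": 2.351,"claw": 0.4}
    - {"dx": 0,"dy": -0.235,"dz": -0.1,"spin": 2.351,"claw": 0.4}
    - {"dx": 0,"dy": -0.235,"dz": -0.1,"spin": 2.351,"claw": 0.4}
    - {"dx": 0,"dy": -0.235,"dz": -0.1,"spin": 2.351,"claw": 0.4}
    - {"dx": 0,"dy": -0.235,"dz": -0.1,"spin": 2.351,"claw": 0.4}
    - {"dx": 0,"dy": -0.235,"dz": -0.1,"spin": 2.351,"claw": 0.4}
    - {"dx": 0,"dy": -0.235,"dz": -0.1,"spin": 2.351,"claw": 0.4}
    - {"dx": 0,"dy": -0.235,"dz": -0.1,"spin": 2.351,"claw": 0.4}
    - {"dx": 0,"dy": -0.235,"dz": -0.1,"spin": 2.351,"claw": 0.4}
    - {"dx": 0,"dy": -0.235,"dz": -0.1,"spin": 2.351,"claw": 0.4}
    - {"dx": 0,"dy": -0.235,"dz": -0.1,"spin": 2.351,"claw": 0.4}
    - {"dx": 0,"dy": -0.235,"dz": -0.1,"spin": 2.351,"claw": 0.4}
    - {"dx": 0,"dy": -0.235,"dz": -0.1,"spin": 2.351,"claw": 0.4}
    - {"dx": 0,"dy": -0.235,"dz": -0.1,"spin": 2.351,"claw": 0.4}

```text
clock: 13.22
tool_pos: [0.4981, 0.2374, 0.1767]
tool_rot: [147.4, 89.4, -104.9]
contact_force: [0.4, -0.1, -0.9]
opening: 0.497
```

Run:
```python
from h import *
to([.4983,.2384,.083],197.5)
```

```text
t 13.22 tcp [0.4981 0.2374 0.1767] y-ang -162.3 q6 -28.6 F [ 0.4 -0.1 -0.9] op 0.497 -> d [ 0.0937 -0.001   0.0017] spin 0.003
```

Call:
carry_out:
  steps:
    - {"dx": 0.05,"dy": 0,"dz": 0,"spin": 0,"claw": 0.4}
    - {"dx": 0.08,"dy": 0,"dz": 0,"spin": 0,"claw": 0.4}
    - {"dx": 0.086,"dy": 0,"dz": 0,"spin": 0,"claw": 0.4}
    - {"dx": 0.09,"dy": 0,"dz": 0,"spin": 0,"claw": 0.4}
    - {"dx": 0.093,"dy": 0,"dz": 0,"spin": 0,"claw": 0.4}
    - {"dx": 0.096,"dy": 0,"dz": 0,"spin": 0,"claw": 0.4}
    - {"dx": 0.099,"dy": 0,"dz": 0,"spin": 0,"claw": 0.4}
    - {"dx": 0.099,"dy": 0,"dz": 0,"spin": 0,"claw": 0.4}
  force: 25

```text
clock: 14.22
tool_pos: [0.4986, 0.2364, 0.0792]
tool_rot: [157.2, 89.5, -95.1]
contact_force: [0.4, -4.4, 5.6]
opening: 0.494
```

Run:
```python
from h import *
to([.4983,.2384,.051],197.5)
c=camera("side");f=c["frame"]
cv2.imwrite("pics/s5.png",cv2.resize(f[150:300,210:410],(800,600),interpolation=cv2.INTER_CUBIC))
```

```text
t 14.22 tcp [0.4986 0.2364 0.0792] y-ang -162.3 q6 -28.6 F [ 0.4 -4.4  5.6] op 0.494 -> d [ 0.0282 -0.0004  0.0023] spin 0.003
```

View pics/s5.png

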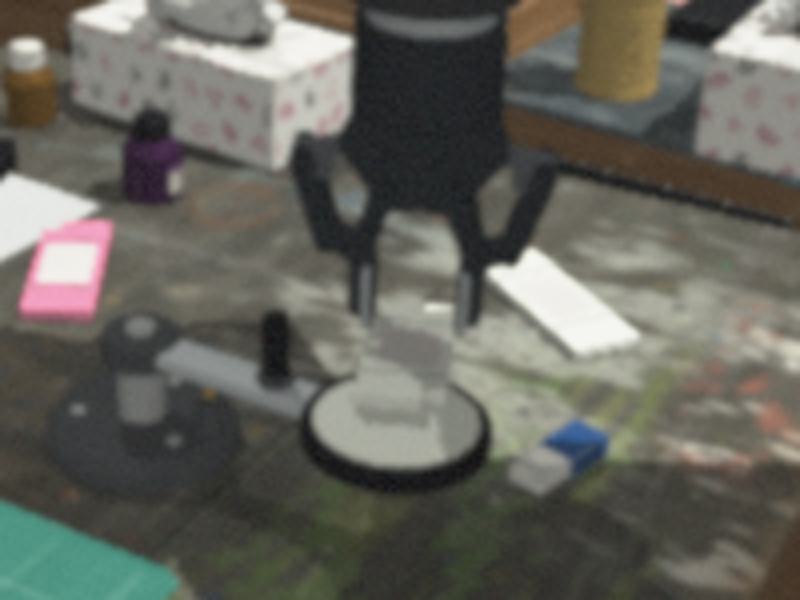

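The plate's head rests on the pad and pivots. The load is ~6 N, and its sideways part pushes the lamp toward its stop. I'll carry on down.

Call:
carry_out:
  steps:
    - {"dx": 0.004,"dy": 0,"dz": 0,"spin": 0,"claw": 0.4}
    - {"dx": 0.008,"dy": 0,"dz": 0,"spin": 0,"claw": 0.4}
    - {"dx": 0.012,"dy": 0,"dz": 0,"spin": 0,"claw": 0.4}
    - {"dx": 0.016,"dy": 0,"dz": 0,"spin": 0,"claw": 0.4}
    - {"dx": 0.02,"dy": 0,"dz": 0,"spin": 0,"claw": 0.4}
    - {"dx": 0.024,"dy": 0,"dz": 0,"spin": 0,"claw": 0.4}
    - {"dx": 0.028,"dy": 0,"dz": 0,"spin": 0,"claw": 0.4}
    - {"dx": 0.028,"dy": 0,"dz": 0,"spin": 0,"claw": 0.4}

```text
clock: 15.28
tool_pos: [0.4997, 0.2369, 0.0526]
tool_rot: [174.4, 89.6, -77.9]
contact_force: [2.1, -1.8, 4.5]
opening: 0.498
```

Run:
```python
from h import *
to([.4983,.2384,.051],197.5)
c=camera("side");f=c["frame"]
t=get_state()["tool_pos"];w=np.array([-.3,.954,0])
pv=t-[0,0,.016]
for th in(0,20,30,35,40):
    d=w*np.cos(np.radians(th))+[0,0,np.sin(np.radians(th))]
    q=pv+d*.1;print(th,(np.array(proj(c,q))-[210,150])*4)
cv2.imwrite("pics/s6.png",cv2.resize(f[150:300,210:410],(800,600),interpolation=cv2.INTER_CUBIC))
```

```text
t 15.28 tcp [0.4997 0.2369 0.0526] y-ang -162.3 q6 -28.6 F [ 2.1 -1.8  4.5] op 0.498 -> d [0.0016 0.0009 0.0019] spin 0.004
0 [387.62331032 469.9395071 ]
20 [392.32775822 403.31325109]
30 [395.53098535 366.96897573]
35 [397.29280268 348.68150565]
40 [399.1371435  330.57071218]
```

View pics/s6.png

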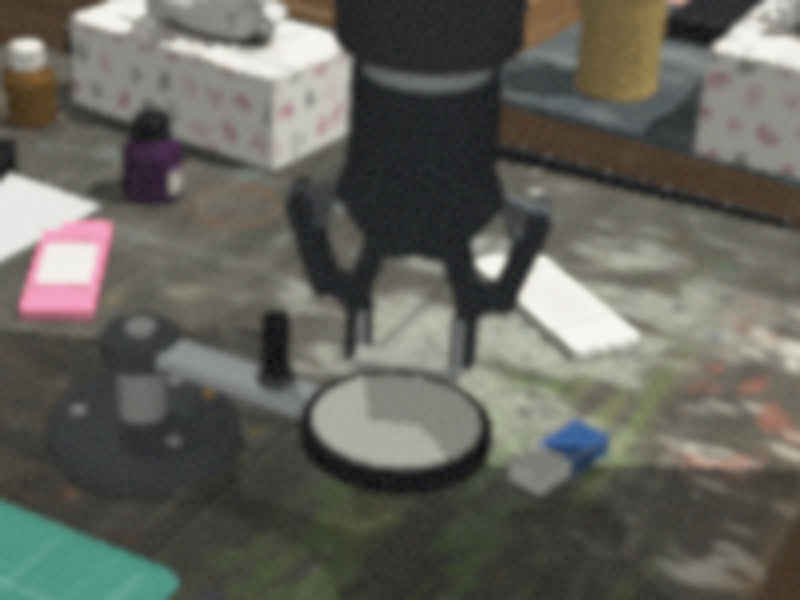

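The plate looks edge-on at crop (405,355), about where a 35° slope predicts it. I'll grip harder and lift to the final pose.

Call:
carry_out:
  steps:
    - {"dx": 0,"dy": 0,"dz": 0,"spin": 0,"claw": 0.4}
    - {"dx": -0.01,"dy": 0,"dz": 0,"spin": 0,"claw": 0.4}
    - {"dx": -0.03,"dy": 0,"dz": 0,"spin": 0,"claw": 0.4}
    - {"dx": -0.06,"dy": 0,"dz": 0,"spin": 0,"claw": 0.4}
    - {"dx": -0.09,"dy": 0.0,"dz": 0.01,"spin": 0,"claw": 0.4}
    - {"dx": -0.112,"dy": 0.001,"dz": 0.025,"spin": 0,"claw": 0.4}
    - {"dx": -0.112,"dy": 0.001,"dz": 0.035,"spin": 0,"claw": 0.4}
    - {"dx": -0.112,"dy": 0.001,"dz": 0.035,"spin": 0,"claw": 0.4}
    - {"dx": -0.112,"dy": 0.001,"dz": 0.035,"spin": 0,"claw": 0.4}
    - {"dx": -0.112,"dy": 0.001,"dz": 0.035,"spin": 0,"claw": 0.4}
  force: 50

```text
clock: 16.58
tool_pos: [0.4877, 0.2702, 0.1636]
tool_rot: [165.7, 89.5, -86.6]
contact_force: [0.5, 0.5, -0.2]
opening: 0.494
```

Run:
```python
from h import *
to([.488,.270,.164],197.5)
S=camera("side");T=camera("top")
t=get_state()["tool_pos"];w=np.array([-.304,.953,0]);l=np.array([-.953,-.304,0]);pv=t-[0,0,.016]
for nm,c,o in(("side",S,(230,100)),("top",T,(180,180))):
    k=3 if nm=="side" else 4
    im=c["frame"]
    for th,col in((25,(0,0,255)),(35,(0,255,0)),(45,(255,0,0))):
        a=np.radians(th);d=w*np.cos(a)+[0,0,np.sin(a)]
        q=[np.array(proj(c,pv+d*.1+s*.022*l)) for s in(-1,1)];print(nm,th,np.round(q).tolist())
    r=outline_of("sample_plate",nm)
    for x in r[:5]:print(nm,round(x["score"],2),np.round(x["bbox"],1))
    print("pad",[(round(x["score"],2),np.round(x["bbox"],1).tolist()) for x in outline_of("pad",nm)[:2]])
a=cv2.resize(S["frame"][110:260,210:343],(532,600),interpolation=cv2.INTER_CUBIC);b=cv2.resize(T["frame"][180:330,200:267],(268,600),interpolation=cv2.INTER_CUBIC)
cv2.imwrite("pics/f1.png",np.hstack([a,b]))
```

```text
t 16.57 tcp [0.4877 0.2702 0.1636] y-ang -162.3 q6 -31.9 F [ 0.5  0.5 -0.2] op 0.494 -> d [-0.0004 -0.0002 -0.0002] spin 0.004
side 25 [[298.0, 201.0], [323.0, 203.0]]
side 35 [[299.0, 190.0], [324.0, 192.0]]
side 45 [[300.0, 181.0], [325.0, 183.0]]
side 0.93 [313.3 315.2  73.6  22.4]
side 0.8 [163.4 300.2  59.6  47.4]
side 0.68 [225.4 219.1  29.8  25.2]
side 0.59 [311.5 199.6  24.4  12.9]
pad [(0.8, [284.1, 250.3, 98.1, 45.2])]
top 25 [[216.0, 267.0], [223.0, 289.0]]
top 35 [[219.0, 265.0], [226.0, 287.0]]
top 45 [[224.0, 262.0], [231.0, 285.0]]
top 0.89 [171.3 193.5  53.3  23.6]
top 0.68 [305.9 158.9  51.2  37.7]
pad []
```

View pics/f1.png

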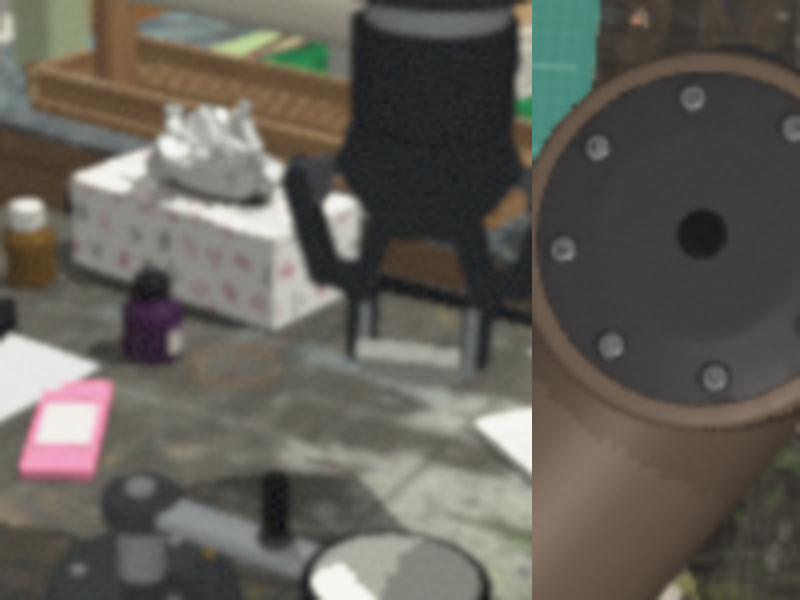

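The strip at crop (358–460, 340–372) suggests a slope nearer 28–30°, but end-on it's hard to judge. I'll turn the plate side-on to the camera while keeping its label over the pad, to read the angle directly.

Call:
carry_out:
  steps:
    - {"dx": -0.01,"dy": -0.063,"dz": 0.072,"spin": -1.73,"claw": 0.4}
    - {"dx": -0.01,"dy": -0.063,"dz": 0.072,"spin": -1.73,"claw": 0.4}
    - {"dx": -0.01,"dy": -0.063,"dz": 0.072,"spin": -1.73,"claw": 0.4}
    - {"dx": -0.01,"dy": -0.063,"dz": 0.072,"spin": -1.73,"claw": 0.4}
    - {"dx": -0.01,"dy": -0.063,"dz": 0.072,"spin": -1.73,"claw": 0.4}
    - {"dx": -0.01,"dy": -0.063,"dz": 0.072,"spin": -1.73,"claw": 0.4}
    - {"dx": -0.01,"dy": -0.063,"dz": 0.072,"spin": -1.73,"claw": 0.4}
    - {"dx": -0.01,"dy": -0.063,"dz": 0.072,"spin": -1.73,"claw": 0.4}
    - {"dx": -0.01,"dy": -0.063,"dz": 0.072,"spin": -1.73,"claw": 0.4}
    - {"dx": 0,"dy": -0.063,"dz": 0.072,"spin": -1.73,"claw": 0.4}
    - {"dx": 0,"dy": -0.063,"dz": 0.072,"spin": -1.73,"claw": 0.4}
    - {"dx": 0,"dy": -0.063,"dz": 0.072,"spin": -1.73,"claw": 0.4}
    - {"dx": 0,"dy": -0.063,"dz": 0.072,"spin": -1.73,"claw": 0.4}

```text
clock: 18.5
tool_pos: [0.5262, 0.3585, 0.164]
tool_rot: [77.0, 89.6, -76.2]
contact_force: [0.2, 0.3, -0.2]
opening: 0.489
```

Run:
```python
from h import *
to([.526,.358,.164],-63.3)
c=camera("side");s=get_state();t=s["tool_pos"];M=rot(s);w=M[:,2];l=M[:,1];pv=t-[0,0,.016];print("w",w.round(3))
o=(210,110);big=cv2.resize(c["frame"][110:260,210:410],(800,600),interpolation=cv2.INTER_CUBIC)
im=big.copy()
for th,col in((25,(0,0,255)),(35,(0,255,0)),(45,(255,0,0))):
    a=np.radians(th);d=w*np.cos(a)+[0,0,np.sin(a)];n=-w*np.sin(a)+[0,0,np.cos(a)]
    for e in(.004,-.004):
        q=[tuple(np.int32((np.array(proj(c,pv+d*x+n*e+l*(.022*np.sign(l[1]))))-o)*4)) for x in(-.02,.1)]
        cv2.circle(im,tuple(map(int,q[1])),3,col,-1);cv2.circle(im,tuple(map(int,q[0])),3,col,-1)
for r in outline_of("sample_plate","side")[:6]:
    x=r["bbox"]
    if 200<x[1]<260 or 230<x[0]<300: 
        m=r["mask"].astype(np.uint8);b=cv2.minAreaRect(max(cv2.findContours(m,0,2)[0],key=len));print(round(r["score"],2),x.round(1),cv2.boxPoints(b).round(1).tolist())
cv2.imwrite("pics/f2.png",im)
```

```text
t 18.5 tcp [0.5262 0.3585 0.164 ] y-ang -63.2 q6 64.6 F [ 0.2  0.3 -0.2] op 0.489 -> d [-0.      0.0003  0.0004] spin 0.002
w [-0.893 -0.451  0.002]Traceback (most recent call last):
  File "<stdin>", line 14, in <module>
AttributeError: 'list' object has no attribute 'round'. Did you mean: 'count'?
```

```bash
cat > f.py <<'E'
from h import *
to([.526,.358,.164],-63.3)
c=camera("side");s=get_state();t=s["tool_pos"];M=rot(s);w=M[:,2];l=M[:,1];pv=t-[0,0,.016]
o=(210,110);im=cv2.resize(c["frame"][110:260,210:410],(800,600),interpolation=cv2.INTER_CUBIC)
for th,col in((25,(0,0,255)),(35,(0,255,0)),(45,(255,0,0))):
    a=np.radians(th);d=w*np.cos(a)+[0,0,np.sin(a)];n=-w*np.sin(a)+[0,0,np.cos(a)]
    for e in(.004,-.004):
        for x in(-.02,.1):
            p=proj(c,pv+d*x+n*e+l*(.022*np.sign(l[1])));print(th,x,e,np.round(p,1))
            cv2.circle(im,tuple(int(v) for v in (np.array(p)-o)*4),2,col,-1)
for r in outline_of("sample_plate","side")[:6]:
    x=np.array(r["bbox"]);m=r["mask"].astype(np.uint8);b=cv2.minAreaRect(max(cv2.findContours(m,0,2)[0],key=len));print(round(r["score"],2),x.round(1),cv2.boxPoints(b).round(1).tolist())
print(outline_of("pad","side")[:1] and outline_of("pad","side")[0]["bbox"])
cv2.imwrite("pics/f3.png",im)
E
python3 f.py
```

```text
t 18.6 tcp [0.5262 0.3584 0.1639] y-ang -63.2 q6 64.6 F [-0.5 -0.9 -0.5] op 0.492 -> d [-0.0001  0.0003  0.0003] spin 0.002
25 -0.02 0.004 [264.  223.6]
25 0.1 0.004 [327.5 198.4]
25 -0.02 -0.004 [265.9 227.2]
25 0.1 -0.004 [329.2 202.2]
35 -0.02 0.004 [264.6 225.3]
35 0.1 0.004 [322.6 190.5]
35 -0.02 -0.004 [267.2 228.5]
35 0.1 -0.004 [325.1 194. ]
45 -0.02 0.004 [265.6 226.8]
45 0.1 0.004 [316.2 183.4]
45 -0.02 -0.004 [268.8 229.6]
45 0.1 -0.004 [319.3 186.5]
0.78 [297.7 205.6  61.   41.2] [[277.79998779296875, 206.8000030517578], [323.5, 183.3000030517578], [330.1000061035156, 195.89999389648438], [284.29998779296875, 219.5]]
0.75 [313.1 315.6  70.1  21.9] [[277.3999938964844, 306.70001220703125], [346.29998779296875, 303.29998779296875], [347.29998779296875, 323.1000061035156], [278.3999938964844, 326.6000061035156]]
0.72 [227.  218.3  26.6  23. ] [[213.89999389648438, 228.60000610351562], [219.10000610351562, 202.60000610351562], [237.0, 206.1999969482422], [231.8000030517578, 232.1999969482422]]
0.7 [164.4 299.7  59.7  48.2] [[134.5, 315.5], [180.5, 269.5], [195.5, 284.5], [149.5, 330.5]]
[284.1, 249.1, 95.8, 46.2]
```

View pics/f3.png

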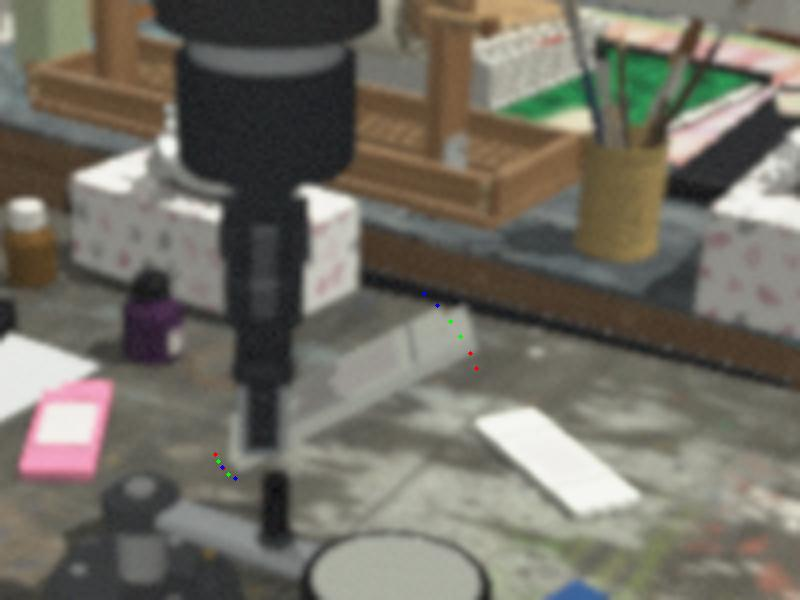

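The side view shows the plate running from its tail at crop (236,460) up to the head at (476,348), for a slope of about 30° with the top face up. It sits ~8 mm further along than planned, so I'll shift back 9 mm and hold. The pad centre, crop (397,580), is where it was in earlier pictures.

Call:
carry_out:
  steps:
    - {"dx": 0,"dy": 0,"dz": -0.004,"spin": 0,"claw": 0.4}
    - {"dx": 0,"dy": 0,"dz": -0.009,"spin": 0,"claw": 0.4}
    - {"dx": 0,"dy": 0,"dz": -0.009,"spin": 0,"claw": 0.4}
    - {"dx": 0,"dy": 0,"dz": -0.009,"spin": 0,"claw": 0.4}
    - {"dx": 0,"dy": 0,"dz": -0.009,"spin": 0,"claw": 0.4}
    - {"dx": 0,"dy": 0,"dz": -0.009,"spin": 0,"claw": 0.4}
    - {"dx": 0,"dy": 0,"dz": -0.009,"spin": 0,"claw": 0.4}
    - {"dx": 0,"dy": 0,"dz": -0.009,"spin": 0,"claw": 0.4}

```text
clock: 19.8
tool_pos: [0.5341, 0.3624, 0.1637]
tool_rot: [74.8, 89.6, -78.3]
contact_force: [0.5, 0.5, -0.1]
opening: 0.494
```

```bash
python3 f.py | egrep "^t|^0.*29[0-9]\.|^\["
python3 - <<'E'
from h import *
from scipy.optimize import least_squares
c=camera("side");print("pad predicted",proj(c,[.469,.330,.067]))
# pad face ellipse: bright/dark interior by comparing rim
s=get_state();w=rot(s)[:,2];pv=s["tool_pos"]-[0,0,.014]
for th in(28,32):
    a=np.radians(th);L=pv+(w*np.cos(a)+[0,0,np.sin(a)])*.086;print(th,"label",L.round(3),"off pad",np.hypot(*(L[:2]-[.469,.330])).round(3),"above",(L[2]-.067+.003).round(3))
print(s["joint_vel"].round(2))
E
```

```text
t 19.8 tcp [0.5341 0.3624 0.1637] y-ang -63.2 q6 65.0 F [ 0.5  0.5 -0.1] op 0.494 -> d [-0.0003  0.0003  0.0092] spin 0.002
0.8 [291.9 205.7  62.2  43. ] [[271.6000061035156, 208.0], [318.29998779296875, 182.89999389648438], [325.20001220703125, 195.8000030517578], [278.6000061035156, 220.89999389648438]]
[284.2, 252.0, 96.8, 48.8]
pad predicted (np.float64(308.4822819566685), np.float64(253.72606455206082))
28 label [0.466 0.328 0.19 ] off pad 0.003 above 0.126
32 label [0.469 0.33  0.195] off pad 0.0 above 0.131
[-0.03  0.13  0.08  0.   -0.06  0.03]
```

```bash
python3 -c "
from station import *
sign_off();print('ok')"
```

```text
the job is handed in; nothing more can be done
ok
```

I swung the lamp arm out to its stop, then picked up the notched plate by its tail half and handed in while holding it over the light pad. The job went in at about 20 s on the clock, and sign-off gives no verdict.

The tool can't be commanded to tilt. To get the slope, I rested the plate's label end on the pad rim and lowered the gripper so the plate turned between the fingers. Then I lifted it and set the label end over the pad.

**Last checks**
- **Slope:** about 30° with the top face up. That is below the 35° asked for but inside the 20–50° limits.
- **Label position:** calculated at about 3 mm or less sideways from the pad centre and 126–131 mm above it. This used the gripper pose and the grip point I saw.
- **Grip:** steady at 50 N with a finger opening of 0.49. The outside force on the tool was near zero, so the plate was not touching the lamp. The plate sat about 8 mm further towards its label end than planned, so I moved the gripper back 9 mm.
- **Blank plate, ink bottle and eraser:** they looked undisturbed in the last pictures they show up in. I did not measure their final positions.

**Least certain point:** the lamp's joint angle can't be read directly. The camera saw it turn only about 81°, where fully folded to fully out is 90°. I took it as seated because a push of about 28 N, far more than the detent needs, moved it no further. It also stayed put after release. That would mean it started about 0.15 rad away from fully folded.

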